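Start a batch in the bench ice-cream machine

TASK

The mix is in the bowl and the lid is on: start the ice-cream machine by pressing its rockers fully over with the fingertips, first the mains (the broad rocker at the left end as you face the panel), then the paddle (the left one of the two narrow rockers), and last the cooling (the narrow rocker on the right), so that the mix never chills on a stopped paddle. All three stay on. Leave the timer dial as it is set, and do not lift or shift the lid or move the things standing about.

Things in the scene. Friction and masses are not known exactly. Their poses are not given: they have to be found in the camera images.
- machine: Stainless bench ice-cream machine, fixed, 330 mm deep (x), 400 wide (y), 219 high. Origin: centre of its underside, on the bench. Own x points from the control panel (its front) to the back, y to the left of someone facing the panel, z up. Behind the panel, over the bowl, lies the lid
- panel (a point): Middle of the control panel's face; x up the slope, y left, z square out of the face. The panel is the front 90 mm of the machine's top, as wide as it, rising 0.21 rad to the back: 200 mm high at the front edge, 219 at the rear. On its middle line sit, at y = 130, 35, -22, -125 mm: mains, paddle, cooling rockers (left to right), timer dial
- mains (a joint): Mains switch: black rocker, 30 mm long (up the slope), 26 wide, leftmost on the panel, in a thin silver frame 1.5 mm high. 0 = off (far half, towards the lid, up, 10 mm proud of the panel), 0.34 rad = on (far half down, 5 mm proud). Press the far half (3 to 5 N) for on, the near half for off; stiff, no spring: it stays where it is left, so press to the stop
- paddle (a joint): Paddle motor switch: black rocker, 30 mm long (up the slope), 17 wide, second from the left, in a thin silver frame 1.5 mm high. 0 = off (far half, towards the lid, up, 10 mm proud of the panel), 0.34 rad = on (far half down, 5 mm proud). Press the far half (3 to 5 N) for on, the near half for off; stiff, no spring: it stays where it is left, so press to the stop
- cooling (a joint): Cooling switch: black rocker, 30 mm long (up the slope), 17 wide, third from the left, in a thin silver frame 1.5 mm high. 0 = off (far half, towards the lid, up, 10 mm proud of the panel), 0.34 rad = on (far half down, 5 mm proud). Press the far half (3 to 5 N) for on, the near half for off; stiff, no spring: it stays where it is left, so press to the stop
- mains_far (a point): Press point for on: top face of the mains rocker's far half, on its centre line, 9 mm from the pivot. Moves with the rocker, sinking about 3 mm square to the panel from off to on. Its z axis is square to the rocker, not to the panel
- paddle_far (a point): Press point for on: top face of the paddle rocker's far half, on its centre line, 9 mm from the pivot. Moves with the rocker, sinking about 3 mm square to the panel from off to on. Its z axis is square to the rocker, not to the panel
- cooling_far (a point): Press point for on: top face of the cooling rocker's far half, on its centre line, 9 mm from the pivot. Moves with the rocker, sinking about 3 mm square to the panel from off to on. Its z axis is square to the rocker, not to the panel
- timer_mark (a point): White mark on the rim of the timer dial, 14.5 mm from its axis. The dial is black, round, 42 mm across and 18 mm high, at the right end of the panel, 103 mm right of the cooling rocker; it turns easily and must be left as set
- lid: White lid of the bowl, 200 mm across and 8 mm thick, loose, its spigot seated in the bowl's rim with about 4 mm of play. Origin: on its axis at the underside of the plate, 229 mm above the bench; a bar grip across its middle, 85 mm long, tops out 30 mm above the origin (259 mm above the bench)
- syrup: Amber bottle, 68 mm across, 190 mm high, standing on the bench left of the machine; origin: centre of its foot
- jug: Steel measuring jug, 100 mm across, 120 mm high, handle on its own -y side reaching 87 mm from the axis, standing on the bench right of the machine; origin: centre of its foot
- scraper: Scraper lying on the bench in front of the machine, 248 mm long, 60 mm wide, 15 mm thick, handle towards its own -x; origin on its underside, 90 mm from the handle's end

How it is judged:
By the outcome, as a careful person would: the job done as asked, in the order asked, and still so for the second after the job is handed in, with the robot touching nothing.
It also fails if it takes over 32 s, if anything falls off the work surface, if the arm or the gripper's body presses on something with over 40 N, if the wrist force passes 120 N, or if a joint passes its speed limit or range.

ROBOT

A 6-joint arm with a two-finger parallel gripper is mounted at the origin on the work surface. World frame = base frame: x ahead of the robot, y to its left, z up, the work surface at z = 0. Lengths are in mm, angles in rad, forces in N, time in s.
With the tool pointing down it reaches from about 325 to 875 mm from the base axis. Payload 4.4 kg.
Tool frame: the origin (TCP) lies on the centre line of the jaws, within the pads' length; the fingertips stand ahead of it and the grasp point (between the pads) lies 6 mm ahead of it (ctrl.tcp_to_tips is the z of the fingertips in the tool frame, in mm); z points along the fingers, y is the line along which they close (so a half turn about z gives the same grasp; the last joint's range is limited). The gripper opens to 85 mm and grips with 20 to 120 N. Pads are 22 mm wide; open, the fingers measure 114 mm over their backs; the gripper's body (76 mm by 85 mm) begins 54 mm behind the grasp point. The pads swing forward as they close: fully open they stand 13 mm farther back than shut.
Start: joints at [1.149, 0.207, 1.542, -0, 1.393, -0.15], TCP at [153.824, 554.045, 256.282] pointing down, gripper open.
Joint ranges: [-2.73, 2.73], [-0.86, 2.22], [0.23, 2.46], [-1.11, 4.25], [0.08, 2.63], [-2.82, 2.82]. Speed limits (rad/s): [2.79, 2.79, 3.14, 3.14, 3.14, 3.14].

INTERFACE

Orientations are given as a 3x3 rotation matrix whose columns are the frame's x, y, z axes.
In Python, from plant import ctrl, sensors, optics gives the robot as it stands. Calls block until the motion is done:
- ctrl.move_ptp(position, orientation): joint-space move of the TCP to a pose.
- ctrl.move_l(position, rot=None, vel=150, threshold=None): straight line of the TCP; rot=None keeps the orientation; vel is the mean speed in mm/s. With threshold (N) it stops when the force on the tool has changed by that much, and returns True; else False.
- ctrl.set_joints(angles): joint-space move.
- ctrl.gripper_to(opening, force=None): finger opening in mm; force is the grip in N (None keeps the last); returns when the fingers have stopped.
- ctrl.hold(seconds).
- ctrl.solve_ik(position, orientation): joint angles nearest the present ones, or None.
- sensors.read_state(): the state.
- optics.grab_frame(name): name is "scene" or "top"; returns (picture, depth): 384x512x3 uint8, red, green, blue; 384x512 float32, mm along the optical axis (not along the pixel's ray), 0 where there is no reading.
- optics.camera_params(name): a dict with "mtx" (3x3 intrinsics, pixels), "k1" (the pictures are not rectified: a ray, as slopes to the right and down, at radius r is drawn at 1 + k1 r^2 times it, then the intrinsics apply), "R" (3x3) and "t" (3): a world point X has camera coordinates R X + t. Camera axes: x right, y down, z forward; pixel columns grow to the right and rows downward; lengths in mm; the calibration is good to about 2 mm. A picture is of the moment at which its call begins. camera_params takes no time and is no camera call.
A pose or a line that the arm cannot do raises ctrl.MotionError and nothing moves.
- ctrl.finish_job(): hands the job in; it is judged then, once.
The state is a dict: "t": time; "q": joint angles; "qvel": joint speeds; "tau": joint torques, N m; "eef_pos": TCP position; "eef_rot": TCP orientation; "force": force on the tool from outside, world axes, zero at the start; "wrist_torque": the same for the moment, N m; "grip_width": finger opening in mm; "grasp_force": force on a finger pad.
Only numpy, scipy, OpenCV 4.12 (cv2) and the standard library are available. Lean on these libraries where they do the work, as an engineer would, in place of code of your own. Each camera call takes 0.05 s, during which the arm holds its last target. There are 200 camera calls.

## Working session

There is one attempt and no reset: what is moved stays moved. The work goes in short steps, each a Python script; the robot and the scene stay as the last script left them, time stands still between calls to the robot, and variables do not carry over. Pictures are saved under pics/ and viewed, at most 10 in all, crops included, and the job is handed in when it is done.

```bash
ls; mkdir -p pics
python3 - <<'E'
from plant import ctrl, sensors, optics
import numpy as np, cv2
for n in("scene","top"):
    p,d=optics.grab_frame(n); cv2.imwrite(f"pics/{n}0.png",p[:,:,::-1]); np.savez(f"{n}0.npz",p=p,d=d)
    print(n,optics.camera_params(n))
s=sensors.read_state(); print(s["t"],s["force"],s["grip_width"],ctrl.tcp_to_tips)
E
```

```text
pics
scene {'mtx': array([[430.05273784,   0.        , 255.70497261],
       [  0.        , 430.05273784, 192.10519824],
       [  0.        ,   0.        ,   1.        ]]), 'k1': -0.1601976844240864, 'R': array([[ 0.99881918,  0.04821702, -0.00594737],
       [ 0.04363016, -0.94410478, -0.32674542],
       [-0.02136963,  0.32610011, -0.94509368]]), 't': array([-526.41141217,   80.55566254, 1465.01374474])}
top {'mtx': array([[364.88016796,   0.        , 259.64257798],
       [  0.        , 364.88016796, 192.33782883],
       [  0.        ,   0.        ,   1.        ]]), 'k1': -0.09430198971312032, 'R': array([[-0.024897  , -0.99968152,  0.0041235 ],
       [-0.9817779 ,  0.02367337, -0.18855165],
       [ 0.18839398, -0.00874273, -0.98205462]]), 't': array([  37.31012202,  573.7873863 , 1143.33660114])}
0.1 [-1.77714497 -0.20907042 -0.25490887] 85.42107101127904 25.0
```

View pics/scene0.png

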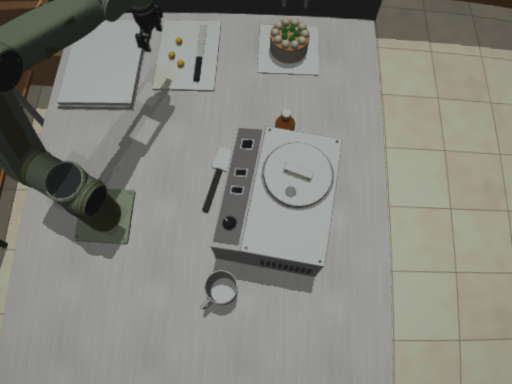

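View pics/top0.png

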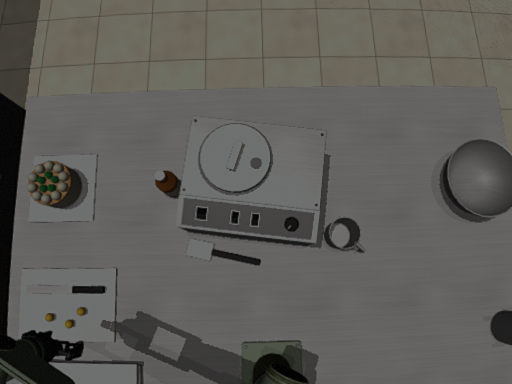

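The scene view shows the machine with its panel towards the robot: rockers at about (247,144), (240,172) and (237,190), dial at (229,223). In the top view they are at (202,213), (235,217), (255,219) and (292,224).

```bash
cat > vis.py <<'E'
import numpy as np, cv2
from plant import optics
P={n:optics.camera_params(n) for n in("scene","top")}
def und(n,uv):
    c=P[n]; return cv2.undistortPoints(np.float64(uv).reshape(-1,1,2),c["mtx"],np.array([c["k1"],0,0,0])).reshape(-1,2)
def tri(a,b):
    M=[np.c_[P[n]["R"],P[n]["t"]] for n in("scene","top")]
    X=cv2.triangulatePoints(M[0],M[1],und("scene",a).T,und("top",b).T); return (X[:3]/X[3]).T
def plane(n,uv,nrm,d):   # rays onto nrm.X=d
    R,t=P[n]["R"],P[n]["t"]; c=-R.T@t; r=np.c_[und(n,uv),np.ones(len(uv))]@R
    return c+r*((d-nrm@c)/(r@nrm))[:,None]
def blob(img,seed,h=12,thr=None):
    g=cv2.cvtColor(img,cv2.COLOR_RGB2GRAY); x,y=seed; w=g[y-h:y+h+1,x-h:x+h+1].astype(float)
    m=(w<(thr or 45)).astype(np.uint8); k,l,s,c=cv2.connectedComponentsWithStats(m)
    i=1+np.argmax(s[1:,4]); return c[i]+[x-h,y-h],s[i]
E
python3 - <<'E'
from vis import *
S={"scene":[(247,144),(240,172),(237,190),(229,223)],"top":[(202,213),(235,217),(255,219),(292,224)]}
o={}
for n in S:
    z=np.load(n+"0.npz"); r=[blob(z["p"],s) for s in S[n]]; o[n]=[a for a,b in r]
    for a,b in r: print(n,a.round(1),b)
    for i,s in enumerate(S[n]):
        print([z["p"][s[1],s[0]+k].mean().round() for k in range(-11,12)])
    # depth -> panel points
X=tri(o["scene"],o["top"]); print(X.round(1)); print(np.linalg.norm(np.diff(X,axis=0),axis=1))
for n in S:
    z=np.load(n+"0.npz"); im=z["p"][:,:,::-1]; c=np.mean(S[n],0).astype(int)
    cr=im[c[1]-60:c[1]+60,c[0]-75:c[0]+75]; cv2.imwrite(f"pics/{n}c.png",cv2.resize(cr,None,fx=5,fy=5,interpolation=cv2.INTER_CUBIC))
    d=z["d"]; print([d[s[1],s[0]] for s in S[n]])
E
```

```text
scene [246.9 143.8] [ 8  9  9  7 55]
scene [240.6 171.9] [ 9 10  8  5 29]
scene [236.5 189.5] [ 7 10 10  4 34]
scene [229.3 223.1] [  6   6  13  13 123]
[np.float64(94.0), np.float64(93.0), np.float64(93.0), np.float64(96.0), np.float64(114.0), np.float64(110.0), np.float64(69.0), np.float64(34.0), np.float64(28.0), np.float64(28.0), np.float64(26.0), np.float64(26.0), np.float64(25.0), np.float64(25.0), np.float64(23.0), np.float64(52.0), np.float64(119.0), np.float64(112.0), np.float64(97.0), np.float64(94.0), np.float64(93.0), np.float64(93.0), np.float64(98.0)]
[np.float64(102.0), np.float64(94.0), np.float64(93.0), np.float64(93.0), np.float64(99.0), np.float64(131.0), np.float64(92.0), np.float64(45.0), np.float64(28.0), np.float64(29.0), np.float64(27.0), np.float64(27.0), np.float64(25.0), np.float64(25.0), np.float64(27.0), np.float64(24.0), np.float64(56.0), np.float64(125.0), np.float64(114.0), np.float64(97.0), np.float64(94.0), np.float64(93.0), np.float64(93.0)]
[np.float64(94.0), np.float64(94.0), np.float64(93.0), np.float64(100.0), np.float64(134.0), np.float64(91.0)
[... 2138 characters left out ...]
4(69.0), np.float64(71.0), np.float64(34.0), np.float64(13.0), np.float64(18.0), np.float64(21.0), np.float64(21.0), np.float64(18.0), np.float64(26.0), np.float64(19.0), np.float64(18.0), np.float64(20.0), np.float64(20.0), np.float64(18.0), np.float64(17.0), np.float64(13.0), np.float64(22.0), np.float64(51.0), np.float64(67.0), np.float64(69.0), np.float64(68.0), np.float64(68.0)]
[[490.7 191.1 211.5]
 [477.1  97.2 212.1]
 [468.9  40.6 214.1]
 [453.8 -61.3 209. ]]
[ 94.94562103  57.18467288 103.16194912]
[np.float32(1310.857), np.float32(1283.5363), np.float32(1258.8798), np.float32(1217.7341)]
[np.float32(1016.69574), np.float32(1020.2253), np.float32(1013.73267), np.float32(1008.22974)]
```

View pics/topc.png

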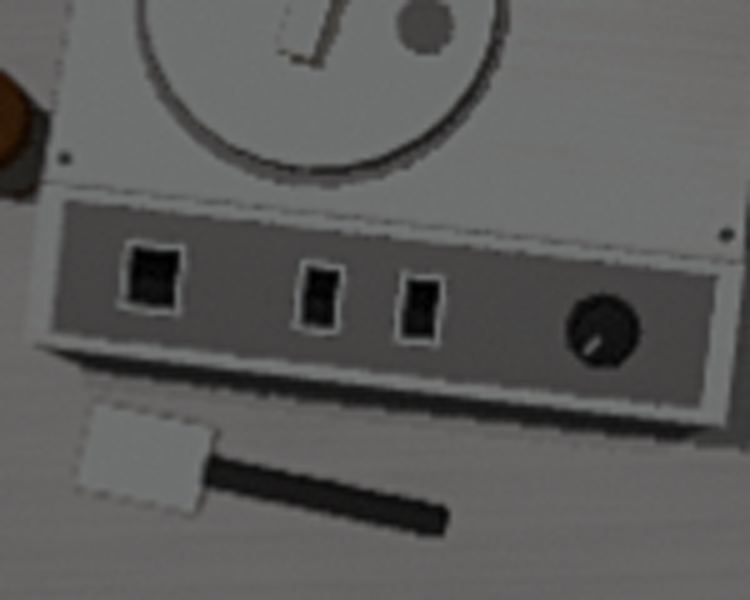

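View pics/scenec.png

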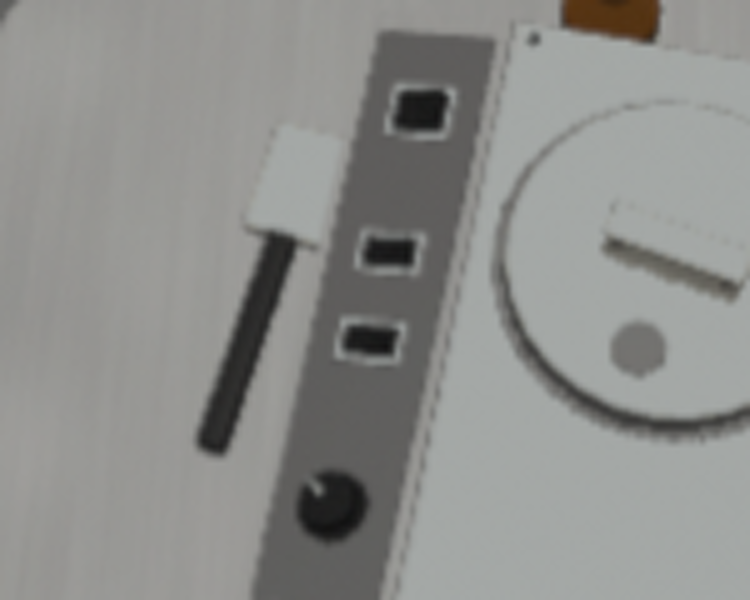

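Both crops show the three rockers in their silver frames. The triangulated spacings of 94.9, 57.2 and 103.2 mm match the text. I'll close the fingers and press the mains, tool straight down, since the rocker's face in the on position is nearly level.

```bash
cat > press.py <<'E'
import numpy as np
from plant import ctrl, sensors
C=np.array([[490.7,191.1],[477.1,97.2],[468.9,40.6]])
ey=np.array([36.9,252.4]); ey/=np.linalg.norm(ey); ex=np.array([ey[1],-ey[0]])
q0=sensors.read_state()["q"]
def rot(s):
    x=np.r_[s*ex,0]; z=np.array([0,0,-1.]); return np.c_[x,np.cross(z,x),z]
def pose(i,tipz,off=11): return np.r_[C[i]+off*ex, tipz+ctrl.tcp_to_tips]
def press(i,R,thr=15,off=11):
    ctrl.move_l(pose(i,228,off),R,vel=60)
    f0=np.array(sensors.read_state()["force"])
    hit=ctrl.move_l(pose(i,209,off),R,vel=12,threshold=thr)
    s=sensors.read_state(); print(i,hit,"tip z",s["eef_pos"][2]-ctrl.tcp_to_tips,"dF",np.round(s["force"]-f0,1),"t",s["t"])
    ctrl.move_l(pose(i,250,off),R,vel=80)
E
python3 - <<'E'
from press import *
ctrl.gripper_to(0); s=sensors.read_state(); print(s["t"],s["grip_width"],ctrl.tcp_to_tips)
sol=[(np.abs(np.array(q)-q0).max(),k) for k in(1,-1) if (q:=ctrl.solve_ik(pose(0,260),rot(k))) is not None]
print(sol); k=min(sol)[1]; open("k","w").write(str(k)); R=rot(k)
p=s["eef_pos"].copy() if hasattr(s["eef_pos"],"copy") else list(s["eef_pos"]); p[2]=310
ctrl.move_l(p,vel=150); ctrl.move_ptp(pose(0,260),R); print(sensors.read_state()["t"])
press(0,R)
E
```

```text
0.8667 -0.08066744201724821 25.0
[(np.float64(2.0662265636991206), 1), (np.float64(1.0753660898906723), -1)]
3.2083
0 True tip z 218.7699060475372 dF [-0.5 -0.5  3.3] t 4.9333
```

```bash
cat >> press.py <<'E'
def step(i,R,z0=226,z1=211,fmax=25,off=11):
    ctrl.move_l(pose(i,z0,off),R,vel=80); f0=sensors.read_state()["force"][2]; L=[]
    for z in np.arange(z0,z1,-1.0):
        ctrl.move_l(pose(i,z,off),R,vel=30); s=sensors.read_state(); f=s["force"][2]-f0
        L.append((round(float(s["eef_pos"][2]-25),1),round(float(f),1)))
        if f>fmax: break
    print(i,L,s["t"]); ctrl.move_l(pose(i,245,off),R,vel=100)
E
python3 - <<'E'
from press import *
step(0,rot(int(open("k").read())),z0=221)
E
```

```text
0 [(220.7, 0.4), (219.9, -0.4), (219.0, -0.6), (218.7, 3.4), (218.6, 8.3), (218.4, 11.6), (218.4, 15.2), (218.2, 18.1), (218.1, 22.7), (218.0, 25.7)] 8.4917
```

Run:
```python
from press import *; from vis import *
R=rot(int(open("k").read()))
ctrl.move_l(pose(0,300)+np.r_[-90*ex+100*ey,0],R,vel=220)
for n in("scene","top"):
    p,d=optics.grab_frame(n); np.savez(n+"1.npz",p=p,d=d); z=np.load(n+"0.npz")
    u={"scene":(247,144),"top":(202,213)}[n]; v={"scene":(240,172),"top":(235,217)}[n]
    a=[]
    for im in (z["p"],p):
        for c in(u,v): a.append(cv2.resize(im[c[1]-14:c[1]+15,c[0]-14:c[0]+15,::-1],(360,280),interpolation=cv2.INTER_CUBIC))
    cv2.imwrite(f"pics/{n}cmp.png",cv2.convertScaleAbs(np.vstack([np.hstack(a[:2]),np.hstack(a[2:])]),alpha=2.5))
    D=(d-z["d"])
    for c in(u,v): print(n,np.round(cv2.blur(D,(3,3))[c[1]-5:c[1]+6:2,c[0]-5:c[0]+6:2],1))
print(sensors.read_state()["t"])
```

```text
scene [[ -0.7  -2.5   1.9   2.6   2.5  -2.3]
 [ -1.9  -3.3   0.    2.8   6.   -0. ]
 [ -2.5  -2.    1.1   3.1   1.9  -0.3]
 [ -3.6  -2.9  -0.    3.8   3.2  -1.5]
 [ -0.3  -1.7  -0.3   2.6 147.4  -0.8]
 [ -0.2  -1.3  -0.9  -0.6 144.5  -2.2]]
scene [[ 3.000e-01  1.200e+00  1.000e+00 -1.600e+00  1.600e+00  1.461e+02]
 [ 1.300e+00  5.000e-01 -1.000e-01 -1.500e+00 -8.000e-01  4.000e-01]
 [ 4.000e-01  5.000e-01 -1.100e+00  5.000e-01  5.000e-01  2.200e+00]
 [-3.000e-01 -9.000e-01 -1.500e+00  1.000e-01 -0.000e+00  1.700e+00]
 [ 4.000e-01 -7.000e-01 -2.200e+00 -1.300e+00 -1.000e-01  8.000e-01]
 [ 2.000e-01  1.100e+00  4.000e-01  3.000e-01  1.900e+00 -1.429e+02]]
top [[   1.     1.5 -112.9   -0.9    1.6    1. ]
 [   3.1    3.3    4.6    3.3    2.4    0.3]
 [   3.2    2.8    2.3    1.5    1.5    0.2]
 [   0.7   -0.2    1.5   -1.2    0.    -0.5]
 [  -2.7   -3.1   -1.7   -2.     0.3    0.7]
 [  -4.1   -3.3   -1.5   -1.7   -0.3    0.3]]
top [[-6.000e-01  6.000e-01  3.000e-01 -4.000e-01 -1.000e-01 -4.000e-01]
 [ 5.000e-01  1.500e+00  1.000e+00 -9.000e-01  1.134e+02  1.129e+02]
 [ 0.000e+00 -2.300e+00 -7.000e-01  5.000e-01 -2.000e-01  2.000e-01]
 [-7.000e-01 -7.000e-01 -4.000e-01  2.000e-01 -2.000e-01  8.000e-01]
 [-3.000e-01 -2.000e-01 -6.000e-01 -1.300e+00 -1.148e+02 -1.131e+02]
 [-2.000e-01 -5.000e-01 -1.000e+00 -1.100e+00 -7.000e-01 -1.200e+00]]
9.8833
```

View pics/topcmp.png

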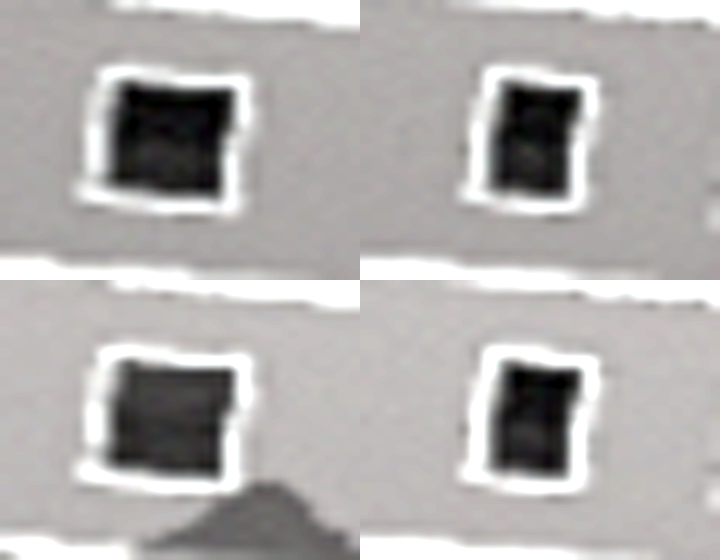

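View pics/scenecmp.png

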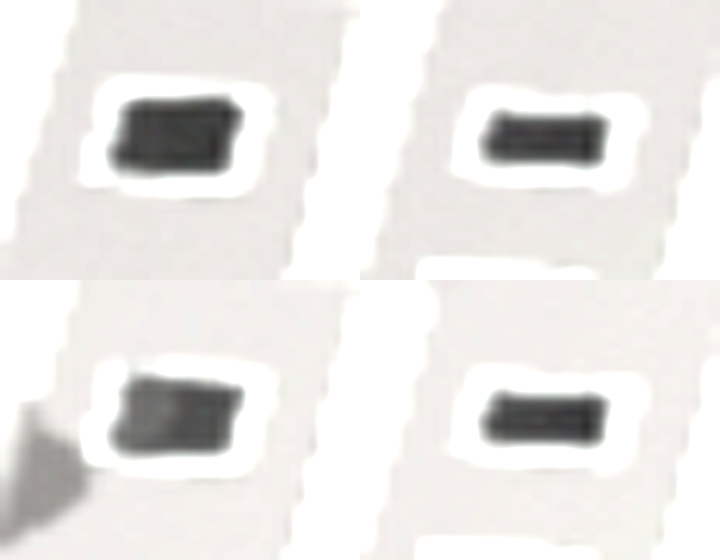

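The views agree: depth shows the mains far half sunk about 3 mm and the near half up about 3 mm. The stop height of 218.7 mm is about 1 mm above what I expected. I'll recheck it at a different offset before going on.

Run:
```python
from press import *
R=rot(int(open("k").read()))
ctrl.move_l(pose(0,240,6),R,vel=220)
step(0,R,z0=220,off=6,fmax=20)
step(0,R,z0=220,off=15,fmax=20)
```

```text
0 [(219.9, -0.0), (219.0, 0.5), (218.7, 4.2), (218.6, 9.1), (218.4, 11.3), (218.3, 16.1), (218.2, 19.3), (218.1, 22.6)] 13.0917
0 [(219.1, -3.4), (218.9, -2.1), (218.7, 1.1), (218.6, 5.8), (218.4, 9.2), (218.3, 12.1), (218.2, 15.9), (218.1, 19.8), (218.0, 23.8)] 16.2917
```

The stop height is the same at all three offsets and holds at over 20 N, so the mains is on its stop. Next come paddle and cooling.

Run:
```python
from press import *; from vis import *
R=rot(int(open("k").read()))
for i in(1,2):
    ctrl.move_l(pose(i,240),R,vel=130); press(i,R,thr=25)
ctrl.move_l(pose(2,310)+np.r_[-110*ex,0],R,vel=220)
U=[{"scene":(247,144),"top":(202,213)},{"scene":(240,172),"top":(235,217)},{"scene":(237,190),"top":(255,219)}]
for n in("scene","top"):
    p,d=optics.grab_frame(n); np.savez(n+"2.npz",p=p,d=d); z=np.load(n+"0.npz"); D=cv2.medianBlur(d-z["d"],3)
    for u in U:
        c=u[n]; w=D[c[1]-5:c[1]+6,c[0]-5:c[0]+6]
        print(n,"along slope:",np.round(np.median(w[3:8],0) if n=="scene" else np.median(w[:,3:8],1),1))
    a=[cv2.resize(p[u[n][1]-14:u[n][1]+15,u[n][0]-14:u[n][0]+15,::-1],(260,260),interpolation=cv2.INTER_CUBIC) for u in U]
    cv2.imwrite(f"pics/{n}end.png",cv2.convertScaleAbs(np.hstack(a),alpha=2.5)); cv2.imwrite(f"pics/{n}2.png",p[:,:,::-1])
print(sensors.read_state()["t"])
```

```text
1 True tip z 218.68253967520653 dF [-2.6  0.6  5.7] t 19.175
2 True tip z 218.67621057886825 dF [-1.5 -0.7  5.1] t 21.8417
scene along slope: [-2.9 -2.9 -1.7 -1.7 -0.4  3.1  3.1  4.   3.   1.5 -0.9]
scene along slope: [-2.6 -2.6 -1.7 -2.1 -1.5 -0.7  0.6  3.2  3.3  3.3  1.3]
scene along slope: [-1.6 -1.7 -1.6 -1.5  0.5  2.6  3.3  4.5 -0.7 -0.7 -0.7]
top along slope: [ 0.4  3.6  3.7  3.3  2.4 -1.9 -1.6 -2.3 -2.3 -4.3 -3.1]
top along slope: [ 1.   1.1  3.   3.   1.9  1.7 -0.4 -1.1 -3.2 -5.  -4.8]
top along slope: [ 2.5  3.4  4.3  3.4  2.1  0.4 -0.1 -1.8 -2.6 -2.7 -2.8]
23.2167
```

View pics/topend.png

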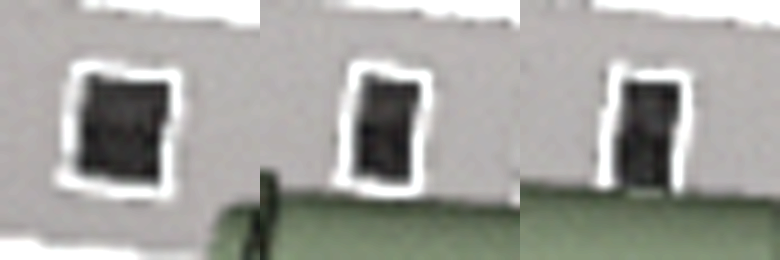

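View pics/top2.png

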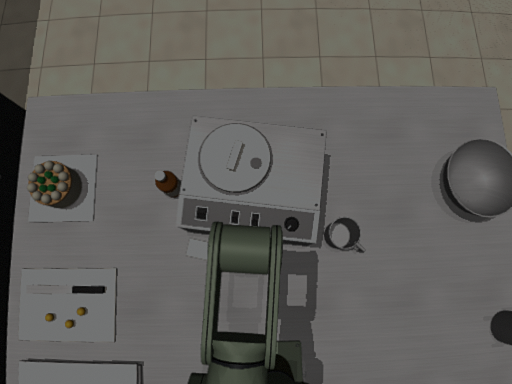

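All three rockers now look alike, evenly lit in their frames at (202,213), (235,217) and (255,219). Each sank at the far half, with the same stop height of 218.7 mm. The dial, lid, bottle and jug are unmoved, and the arm is clear.

```bash
python3 -c "
from plant import ctrl
print(ctrl.finish_job())"
```

```text
the job is handed in; nothing more can be done
None
```

Mains, paddle and cooling were pressed fully on in that order, the lid, dial, bottle and jug look unmoved in the last picture (the arm partly hid the scraper), and the job is handed in at about 23 s of the 32 s allowed; no verdict was returned.

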